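Press a wooden mould in the screw press

TASK

Gently slide the closed wooden mould along the press bed until it is right up against the end stop, under the ram. Then take the press crank by its loose wooden sleeve and, keeping hold of the sleeve all the while, wind the ram down clockwise until it bears firmly on the mould, so that the handle takes about one and a half to two times the push it took running free, and no further, or the mould cracks. Let go, leave the press tight and do not disturb the other things on the bench.

Things in the scene. Friction and masses are not known exactly. Their poses are not given: they have to be found in the camera images.
- press: fixed screw press, new place and yaw each time: grey base plate 220 (x) by 170 (y) by 14 mm, two steel posts 22 mm thick at x = -88 and +88 mm, grey crossbar 52 mm wide (y), top at 212 mm (nuts to 216). Origin on the bench on the press's vertical centre line; x across the posts, y along the bed towards its end stop, z up
- home (a point): point on the press's centre line, 50 mm above the bench, axes as the press's. The mould is fully home when its centre lies on this point's vertical line
- bed: fixed wooden bed through the press, axes as the press's, origin on its centre line. Sliding surface 36 mm above the origin, 118 mm wide (x), from y = -201 mm (open end) to +147 mm. Rails 14 mm high along both sides, 106 mm apart inside. End stop 30 mm high, its inner face at y = +131 mm. Bed height differs by up to 10 mm each time
- mould: closed wooden mould, one rigid block 100 (x) by 260 (y) by 60 mm high, about 0.9 kg, loose on the bed between the rails. Origin at the centre of its underside, axes as the bed's. It starts 50 to 100 mm short of home, drawn out towards the bed's open -y end; push it in (+y) on its free -y end face. Sliding takes 3 to 8 N
- crank_axis (a point): point on the vertical axis of the crank (the press's centre line), 234 mm above the bench, axes as the press's. The crank arm is a flat bar 20 mm wide that turns above the crossbar, its top at 230 mm; nothing but the sleeve stands above it
- sleeve_mid (a point): middle of the loose wooden grip sleeve, 262 mm above the bench: an upright cylinder 28 mm thick, 56 mm high (234 to 290 mm, steel cap to 296 mm), spinning freely on its pin at the crank's end, 65 mm from the crank's axis. Its orientation spins with the sleeve
- crank (a joint): crank angle, rad, grows clockwise seen from above; sleeve towards the press's +y at 0, +x at 1.57. Starts within -1..1. The ram sinks 2.5 mm per rad; its origin is 122 mm above the bench at 0. Free running takes about 8.5 N at the sleeve; it stays where left. The foot meets the mould 2 to 11 rad after the start; then the push grows by 1.4 N per 0.1 rad
- ram: the ram: upright steel rod 24 mm thick with a flat foot 86 (x) by 100 (y) by 12 mm on stiff springs (1 mm in 150 N). The foot is screwed out 0 to 5 mm, not measured: its underside is 0 to 5 mm below the ram's origin. 100 N of pressing takes 3.8 N more at the sleeve than free running. Well pressed: 70 to 220 N; cracks at 300 N; above 220 N the crank may creep back
- sleeve: the sleeve of sleeve_mid; origin at the centre of its lower end, 28 mm below that point
- paste_jar: bystander: glass jar with white lid, 72 mm thick, 70 mm high; origin at the centre of its underside
- tape_stand: bystander: black tape stand 60 by 150 mm, 84 mm high; origin at the centre of its underside
- open_half: bystander: open half of a wooden mould with ridges, 90 by 220 by 32 mm; origin at the centre of its underside
- tin: bystander: low metal tin 80 mm thick, 50 mm high; origin at the centre of its underside

How it is judged:
On the way, in this order (a step that is already met when the one before it is completed fails the run):
1. the mould is pushed home under the ram (horizontal distance between mould and home below 0.006 m and linear speed of mould below 0.01 m/s), for 0.2 s.
2. the ram bears firmly on the mould (contact force between ram and mould above 70 N), for 0.2 s.
At the end, for the whole second after the job is handed in: The mould is within 6 mm of home against the end stop, the ram presses it with 70 to 240 N, and the crank stands still, let go (horizontal distance between mould and home below 0.006 m and contact force between ram and mould between 70 and 240 N and velocity of joint crank between -0.05 and 0.05 rad/s); the robot touches nothing.
It fails at once if the mould is cracked: pressed with more than 300 N (contact force between ram and mould above 300 N).
It fails at once if the mould is rammed: pushed by the robot with more than 60 N (contact force between any of the fingers, the arm and mould above 60 N).
It fails at once if the crank is wound (faster than 0.3 rad/s) while the fingers are not on its sleeve (velocity of joint crank above 0.3 rad/s and contact force between the fingers and sleeve below 0.1 N).
It fails at once if a bystander is moved more than 20 mm (distance of any of paste_jar, tape_stand, open_half, tin from where it was at the start of the episode above 0.02 m).
It also fails if it takes over 72 s, if anything falls off the work surface, if the arm or the gripper's body presses on something with over 40 N, if the wrist force passes 120 N, or if a joint passes its speed limit or range.

ROBOT

A 6-joint arm with a two-finger parallel gripper is mounted at the origin on the work surface. World frame = base frame: x ahead of the robot, y to its left, z up, the work surface at z = 0. Lengths are in m, angles in rad, forces in N, time in s.
With the tool pointing down it reaches from about 0.35 to 0.85 m from the base axis. Payload 8.1 kg.
Tool frame: the origin (TCP) lies midway between the tips of the shut fingers; the grasp point (between the pads) lies 19 mm behind it; x points along the fingers, y is the direction in which the jaws open and shut, and the axes are right-handed (so a half turn about x gives the same grasp; the last joint's range is limited). The gripper opens to 85 mm and grips with 20 to 120 N. Pads are 22 mm wide; open, the fingers measure 114 mm over their backs; the gripper's body (76 mm by 85 mm) begins 54 mm behind the grasp point. The pads swing forward as they close: fully open they stand 13 mm farther back than shut.
Start: joints at [1.058, 0.13, 1.488, -0, 1.523, -0.085], TCP at [0.249, 0.546, 0.231] pointing down, gripper open.
Joint ranges: [-2.96, 2.96], [-0.89, 2.26], [0.02, 2.5], [-1.34, 4.48], [0, 2.73], [-2.66, 2.66]. Speed limits (rad/s): [2.39, 2.39, 2.79, 3.14, 3.14, 3.14].

INTERFACE

Orientations are given as a unit quaternion [x, y, z, w].
In Python, from workcell import env gives the robot as it stands.
- The arm moves only by the tool move_arm, never from a script. Its argument "moves" is a list of rows, each a list of 3 entries, a list of its own where there are three numbers: the opening in per cent of the stroke, from 0 (shut) to 100 (fully open), then the shift along the tool's x, y, z in m, then the turn about the tool's x in degrees. A call has 1 to 5 rows; each row shifts and turns the pose as measured when the row begins, along the tool's axes as they then stand; what a row does not reach is not made up. A row lasts 1/10 s, in which the tool goes at most 50 mm and 8.59 degrees, less where a joint would pass 70% of its speed; a pose out of reach is approached as far as the arm can. A call is refused whole if a number of a shift passes 0.05 or a number of a turn 8.59, either way. A call with a gripper value outside its range is refused whole. The fingers move at their own pace and stop on an object; the grip force is fixed at half the most. Time passes only in rows, so rows that do not move let the fingers close. It gives the time, the measured TCP pose, the force and the opening at its end, in the units of the state.
- env.observe(): the state, without advancing time (a new reading comes with each control period).
- env.get_image(name): name is "scene" or "top" or "wrist"; returns the picture (384x512x3 uint8, red, green, blue); there is no depth.
- env.calibration(name): a dict with "mtx" (3x3 intrinsics, pixels), "distortion" ([k1, k2, p1, p2, k3] as OpenCV has them; the pictures are not rectified), "world_to_cam" (4x4, takes a point from world to camera coordinates). Camera axes: x right, y down, z forward; pixel columns grow to the right and rows downward; lengths in m; the calibration is good to about 2 mm. A picture is of the moment at which its call begins: read the wrist's pose just before it. calibration takes no time and is no camera call; for the wrist camera it gives the pose at the moment of the call.
- env.sign_off(): hands the job in, once; it reports no verdict.
Trained networks look in the newest picture that a camera, given by its name, has taken for a name from the list of things; names that differ only in an ending like _2 or _b are one class to them, and where a whole thing is asked for, a point or a joint stands for the part that bears it (a point fixed in the world has none). Each returns a list of dicts, best first, with "confidence" (0 to 1); they miss things now and then, are a little off and sometimes report something else, mostly with a low value. They report only what shows in the picture. A call takes as long as a camera call.
- env.recognise(camera, label): "rect" ([left, top, right, bottom] in pixels, round what is visible of it).
- env.cut_out(camera, label): "region" (384x512 bool, what is visible of it) and "rect" ([left, top, right, bottom] in pixels, round what is visible of it).
The state is a dict: "clock": time; "q": joint angles; "qd": joint speeds; "joint_efforts": joint torques, N m; "eef_pos": TCP position; "tool_rot": TCP orientation; "contact_force": force on the tool from outside, world axes, zero at the start; "moment": the same for the moment, N m; "finger_gap": finger opening in m.
Only numpy, scipy, OpenCV 4.12 (cv2) and the standard library are available. Lean on these libraries where they do the work, as an engineer would, in place of code of your own. Each camera call takes 0.05 s, during which the arm holds its last target.

## Working session

There is one attempt and no reset: what is moved stays moved. The work goes in short steps, Python scripts to look and compute and a tool call to move; the robot and the scene stay as the last step left them, time stands still between calls to the robot, and variables do not carry over. Pictures are saved under pics/ and viewed, and the job is handed in when it is done.

Besides the shell and the picture viewer there is one more tool, called after "Request:" in YAML: its name, and indented under it one key for each argument. move_arm: Moves the arm, as the interface text tells. Its arguments: {"type":"object","properties":{"moves":{"type":"array","items":{"type":"array"}}},"required":["moves"]}

```bash
mkdir -p pics; ls; python3 - <<'E'
from workcell import env
import cv2,numpy as np
print(env.observe())
for n in ["scene","top","wrist"]:
    c=env.calibration(n); print(n,np.round(c["mtx"],1).tolist(),np.round(c["distortion"],4),np.round(c["world_to_cam"],4).tolist())
    cv2.imwrite(f"pics/{n}0.png",env.get_image(n)[:,:,::-1])
    for l in ["press","bed","mould","sleeve","crank","paste_jar","tape_stand","open_half","tin"]:
        if n=="wrist":continue
        print(l,[(r["confidence"],np.round(r["rect"]).tolist()) for r in env.recognise(n,l)][:2])
print(env.observe()["clock"])
E
```

```text
pics
{'clock': 0.0, 'q': array([ 1.05760983e+00,  1.31153597e-01,  1.48927718e+00,  6.84726865e-06,
        1.52303335e+00, -8.53698743e-02]), 'qd': array([-1.08991359e-03, -9.10718028e-04,  1.23377150e-03, -6.16295029e-04,
       -9.82984490e-05,  1.87761114e-04]), 'joint_efforts': array([ 1.22539899e-03, -5.69390881e+01, -5.00566542e+01, -9.65839104e-05,
        1.42622300e-02,  2.57358482e-05]), 'eef_pos': array([0.24861634, 0.5454528 , 0.23025013]), 'tool_rot': array([ 0.14947366,  0.69118798, -0.15073675,  0.6907932 ]), 'contact_force': array([ 0.47000008,  0.10569502, -0.29977039]), 'moment': array([-0.01408758, -0.00012786, -0.01680833]), 'finger_gap': 0.08562636215353435}
scene [[400.8, 0.0, 256.8], [0.0, 400.8, 195.6], [0.0, 0.0, 1.0]] [0.0081 0.     0.     0.     0.    ] [[-0.0302, 0.9995, -0.0132, -0.0822], [0.7951, 0.016, -0.6063, -0.3035], [-0.6057, -0.0288, -0.7951, 1.4988], [0.0, 0.0, 0.0, 1.0]]
press [(0.93, [191.0, 160.0, 269.0, 283.0])]
bed [(0.76, [157.0, 215.0, 287.0, 267.0])]
mould [(0.68, [149.0, 194.0, 252.0, 251.0])]
sleeve [(0.68, [233.0, 193.0, 247.0, 211.0]
[... 547 characters left out ...]
 249.0])]
bed [(0.81, [242.0, 175.0, 355.0, 242.0]), (0.22, [257.0, 157.0, 322.0, 250.0])]
mould [(0.89, [274.0, 190.0, 368.0, 238.0])]
sleeve [(0.43, [274.0, 171.0, 286.0, 181.0])]
crank [(0.57, [278.0, 167.0, 303.0, 203.0])]
paste_jar [(0.78, [344.0, 127.0, 369.0, 155.0])]
tape_stand [(0.97, [235.0, 126.0, 282.0, 153.0]), (0.71, [243.0, 175.0, 355.0, 242.0])]
open_half []
tin [(0.89, [162.0, 260.0, 191.0, 280.0]), (0.65, [340.0, 130.0, 369.0, 153.0])]
wrist [[335.1, 0.0, 253.4], [0.0, 335.1, 194.8], [0.0, 0.0, 1.0]] [-0.0424  0.      0.      0.      0.    ] [[0.4151, 0.9098, -0.0003, -0.5992], [0.8657, -0.3949, 0.3076, -0.0405], [0.2797, -0.128, -0.9515, 0.3793], [0.0, 0.0, 0.0, 1.0]]
1.05
```

```bash
python3 - <<'E'
import cv2
a=cv2.imread("pics/top0.png")[100:300,130:400];cv2.imwrite("pics/top0z.png",cv2.resize(a,(800,592),interpolation=cv2.INTER_CUBIC))
a=cv2.imread("pics/scene0.png")[140:330,110:420];cv2.imwrite("pics/scene0z.png",cv2.resize(a,(800,490),interpolation=cv2.INTER_CUBIC))
E
```

```text
(no output)
```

View pics/top0z.png

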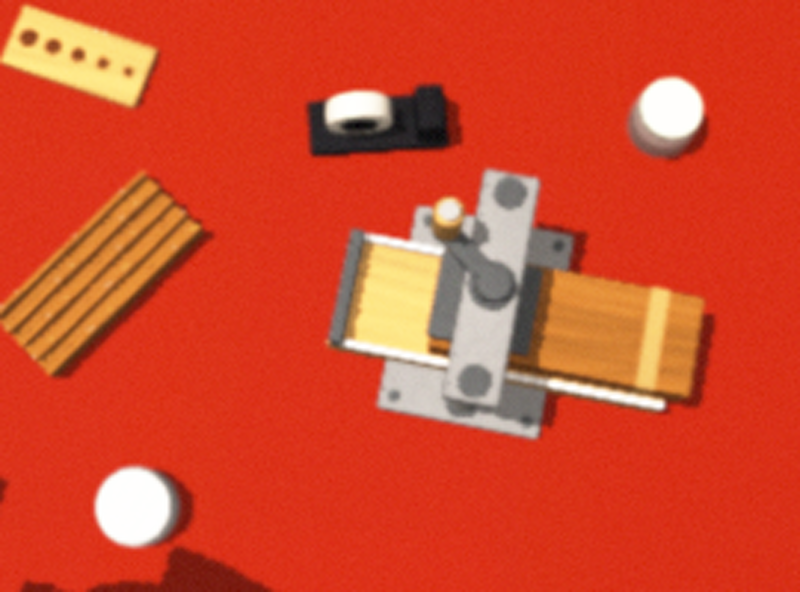

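View pics/scene0z.png

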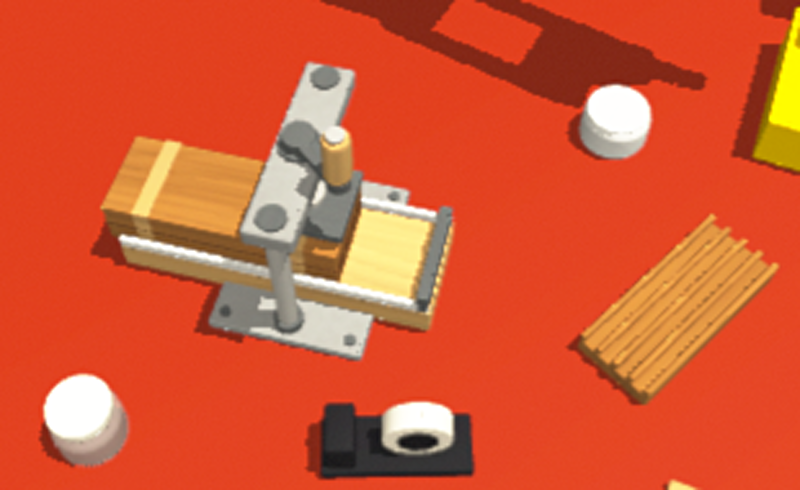

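```bash
ls pics
```

```text
scene0.png
scene0z.png
top0.png
top0z.png
wrist0.png
```

The top view shows the crossbar nuts at (302,165) and (290,228), the crank hub at (297,195) and the sleeve cap at (281.5,171). The mould's free end is on the right (world -y side) and the end stop on the left (+y). Next I'll triangulate these.

```bash
cat >h.py <<'E'
from workcell import env
import numpy as np,cv2
def unproj(cam,uv,z,c=None):
    c=c or env.calibration(cam)
    p=cv2.undistortPoints(np.array([[uv]],float),c["mtx"],c["distortion"])[0,0]
    T=c["world_to_cam"];R=T[:3,:3];o=-R.T@T[:3,3];d=R.T@np.array([*p,1])
    return o+d*(z-o[2])/d[2]
def proj(cam,P,c=None):
    c=c or env.calibration(cam);T=c["world_to_cam"]
    return cv2.projectPoints(np.atleast_2d(P).astype(float),cv2.Rodrigues(T[:3,:3])[0],T[:3,3],c["mtx"],c["distortion"])[0][:,0]
E
python3 - <<'E'
from h import *
t=lambda u,v:(u/2.963+130-.33,v/2.963+100-.33)
s=lambda u,v:(u/2.581+110-.3,v/2.581+140-.3)
pts={"nut+":((511,192),(324,76),.216),"nut-":((474,380),(271,218),.216),"hub":((494,283),(299,137),.232),"cap":((449,210),(335,133),.296),
"bar1":((487,170),(311,64),.212),"bar2":((540,178),(355,70),.212),"mouldA":((703,297),(137,138),.1),"mouldB":((689,399),(103,208),.1),
"stopA":((350,232),(438,208),.07),"stopB":((331,343),(420,303),.07)}
for k,(a,b,z) in pts.items():
    print(k,np.round(unproj("top",t(*a),z),4),np.round(unproj("scene",s(*b),z),4))
E
```

```text
nut+ [0.6274 0.0039 0.216 ] [0.4586 0.0426 0.216 ]
nut- [0.4567 0.0445 0.216 ] [0.631  0.0049 0.216 ]
hub [0.5407 0.0245 0.232 ] [0.5494 0.0254 0.232 ]
cap [0.5926 0.0655 0.296 ] [0.5937 0.0652 0.296 ]
bar1 [0.6498 0.0245 0.212 ] [0.439  0.0277 0.212 ]
bar2 [ 0.6409 -0.0237  0.212 ] [0.4464 0.0734 0.212 ]
mouldA [ 0.5453 -0.1939  0.1   ] [ 0.4527 -0.1725  0.1   ]
mouldB [ 0.4447 -0.1732  0.1   ] [ 0.5466 -0.1924  0.1   ]
stopA [0.6275 0.1541 0.07  ] [0.5189 0.1624 0.07  ]
stopB [0.5141 0.1758 0.07  ] [0.6356 0.1436 0.07  ]
```

View pics/wrist0.png

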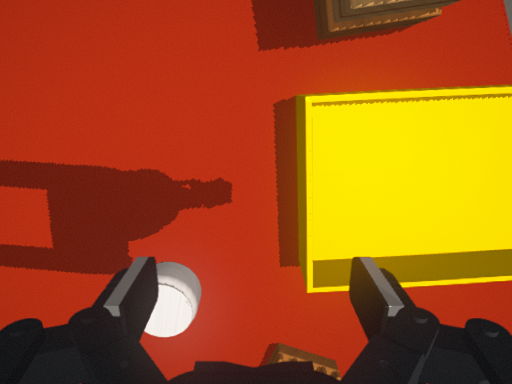

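```bash
cat >>h.py <<'E'
from scipy.spatial.transform import Rotation as Ro
C=np.array([.543,.024]);YAW=np.deg2rad(-12.3)
ex=np.array([np.cos(YAW),np.sin(YAW)]);ey=np.array([-ex[1],ex[0]])
def P(x,y,z): return np.r_[C+x*ex+y*ey,z]
def st():
    o=env.observe();R=Ro.from_quat(o["tool_rot"]).as_matrix();return o,R
def rel(target):
    o,R=st();return R.T@(target-o["eef_pos"])
E
python3 - <<'E'
from h import *
o,R=st();print(np.round(R,3))
print("ang tool y",np.degrees(np.arctan2(R[1,1],R[0,1])))
t=P(0,-.26,.35);print(t, rel(t))
print(o["q"])
E
```

```text
[[-0.     0.415  0.91 ]
 [-0.     0.91  -0.415]
 [-1.    -0.    -0.   ]]
ang tool y 65.48702421967565
[ 0.4876121  -0.23003185  0.35      ] [-0.11871197 -0.60699673  0.53915158]
[ 1.05760588e+00  1.30407429e-01  1.48819506e+00  1.03526225e-05
  1.52299666e+00 -8.53588071e-02]
```

```bash
cat >>h.py <<'E'
def plan(target,angdeg,open_,n=5,step=.048,pos=None):
    """rows to target with tool y final heading angdeg"""
    o,R=st();p=np.array(o["eef_pos"]) if pos is None else pos
    rows=[]
    for i in range(n):
        d=target-p;L=np.linalg.norm(d);s=d*min(1,step/max(L,1e-9))
        a=np.degrees(np.arctan2(R[1,1],R[0,1]));da=(angdeg-a+180)%360-180
        turn=-np.clip(da,-8.5,8.5)
        rows.append([open_,[round(float(v),3) for v in R.T@s],round(float(turn),1)])
        R=R@Ro.from_rotvec([np.deg2rad(turn),0,0]).as_matrix();p=p+s
    return rows
E
python3 - <<'E'
from h import *
import json
o,R=st();a=np.array(o["eef_pos"]);
print(json.dumps(plan(np.array([.3,.42,.35]),-12.3,35)))
E
```

```text
[[35, [-0.032, -0.025, 0.026], 8.5], [35, [-0.032, -0.021, 0.03], 8.5], [35, [-0.032, -0.016, 0.032], 8.5], [35, [-0.024, -0.008, 0.026], 8.5], [35, [0.0, 0.0, 0.0], 8.5]]
```

Request:
move_arm:
  moves:
    - [35, [-0.032, -0.025, 0.026], 8.5]
    - [35, [-0.032, -0.021, 0.03], 8.5]
    - [35, [-0.032, -0.016, 0.032], 8.5]
    - [35, [-0.024, -0.008, 0.026], 8.5]
    - [35, [0.0, 0.0, 0.0], 8.5]

```text
clock: 1.55
eef_pos: [0.2998, 0.4154, 0.3528]
tool_rot: [0.392, 0.587, -0.396, 0.588]
contact_force: [0.9, 0.1, 0.5]
finger_gap: 0.0296
```

```bash
python3 - <<'E'
from h import *
import json
r=plan(P(0,-.26,.35),-12.3,35,15)
for i in range(3): print(json.dumps(r[5*i:5*i+5]))
E
```

```text
[[35, [0.0, -0.005, 0.048], 8.5], [35, [0.0, 0.002, 0.048], 8.5], [35, [0.0, 0.009, 0.047], 8.5], [35, [0.0, 0.016, 0.045], 8.5], [35, [0.0, 0.022, 0.042], 0.6]]
[[35, [0.0, 0.023, 0.042], 0.0], [35, [0.0, 0.023, 0.042], 0.0], [35, [0.0, 0.023, 0.042], -0.0], [35, [0.0, 0.023, 0.042], -0.0], [35, [0.0, 0.023, 0.042], -0.0]]
[[35, [0.0, 0.023, 0.042], -0.0], [35, [0.0, 0.023, 0.042], -0.0], [35, [0.0, 0.023, 0.042], -0.0], [35, [0.0, 0.023, 0.042], -0.0], [35, [0.0, 0.0, 0.0], -0.0]]
```

Request:
move_arm:
  moves:
    - [35, [0.0, -0.005, 0.048], 8.5]
    - [35, [0.0, 0.002, 0.048], 8.5]
    - [35, [0.0, 0.009, 0.047], 8.5]
    - [35, [0.0, 0.016, 0.045], 8.5]
    - [35, [0.0, 0.022, 0.042], 0.6]

```text
clock: 2.05
eef_pos: [0.3664, 0.1824, 0.3549]
tool_rot: [-0.552, -0.441, 0.553, -0.442]
contact_force: [0.9, 0.5, 1.4]
finger_gap: 0.0297
```

Request:
move_arm:
  moves:
    - [35, [0.0, 0.023, 0.042], 0.0]
    - [35, [0.0, 0.023, 0.042], 0.0]
    - [35, [0.0, 0.023, 0.042], 0]
    - [35, [0.0, 0.023, 0.042], 0]
    - [35, [0.0, 0.023, 0.042], 0]

```text
clock: 2.55
eef_pos: [0.4326, -0.0575, 0.3576]
tool_rot: [0.554, 0.439, -0.551, 0.444]
contact_force: [1.0, -0.7, -0.1]
finger_gap: 0.03
```

```bash
python3 - <<'E'
from h import *
import json
r=plan(P(0,-.26,.35),-12.3,35,5)
print(json.dumps(r)); print(env.observe()["q"])
E
```

```text
[[35, [0.002, 0.024, 0.041], -0.4], [35, [0.002, 0.024, 0.042], 0.0], [35, [0.002, 0.024, 0.042], -0.0], [35, [0.002, 0.019, 0.032], -0.0], [35, [0.0, 0.0, 0.0], -0.0]]
[-2.48949654e-01 -3.40785275e-01  1.69925288e+00 -8.88414620e-04
  1.77548560e+00 -2.68899492e-02]
```

Request:
move_arm:
  moves:
    - [35, [0.002, 0.024, 0.041], -0.4]
    - [35, [0.002, 0.024, 0.042], 0.0]
    - [35, [0.002, 0.024, 0.042], 0]
    - [35, [0.002, 0.019, 0.032], 0]
    - [35, [0.0, 0.0, 0.0], 0]

```text
clock: 3.05
eef_pos: [0.4877, -0.243, 0.3499]
tool_rot: [0.554, 0.439, -0.551, 0.445]
contact_force: [-0.4, 1.6, 1.0]
finger_gap: 0.0297
```

```bash
python3 - <<'E'
from h import *
import json
print(env.calibration("wrist")["world_to_cam"].round(3).tolist())
cv2.imwrite("pics/wrist1.png",env.get_image("wrist")[:,:,::-1])
for l in ["mould","bed"]: print(l,[(r["confidence"],np.round(r["rect"]).tolist()) for r in env.recognise("wrist",l)][:2])
r=plan(P(0,-.26,.08),-12.3,35,10)
print(json.dumps(r[:5]),json.dumps(r[5:])); print(env.observe()["q"])
E
```

```text
[[0.975, -0.22, 0.01, -0.533], [-0.212, -0.927, 0.31, -0.199], [-0.059, -0.304, -0.951, 0.447], [0.0, 0.0, 0.0, 1.0]]
mould [(0.68, [162.0, 2.0, 332.0, 1.0]), (0.63, [200.0, 2.0, 294.0, 106.0])]
bed [(0.79, [193.0, 0.0, 297.0, 93.0])]
[[35, [0.048, -0.001, -0.002], -0.2], [35, [0.048, -0.001, -0.002], 0.0], [35, [0.048, -0.001, -0.002], -0.0], [35, [0.048, -0.001, -0.002], 0.0], [35, [0.048, -0.001, -0.002], -0.0]] [[35, [0.032, -0.001, -0.001], -0.0], [35, [0.0, 0.0, 0.0], -0.0], [35, [0.0, 0.0, 0.0], -0.0], [35, [0.0, 0.0, 0.0], -0.0], [35, [0.0, 0.0, 0.0], -0.0]]
[-0.55149931 -0.05309159  1.45963056  0.00260239  1.72407087 -0.33276871]
```

View pics/wrist1.png

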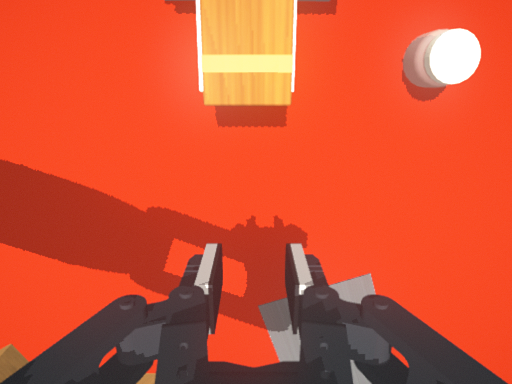

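The wrist view shows the mould's free end at row ~104, columns 204 to 292. It is square to the gripper and clear below. I'll descend behind it.

Request:
move_arm:
  moves:
    - [35, [0.048, 0, -0.002], -0.2]
    - [35, [0.048, 0, -0.002], 0.0]
    - [35, [0.048, 0, -0.002], 0]
    - [35, [0.048, 0, 0], 0.0]
    - [35, [0.048, 0, 0], 0]

```text
clock: 3.7
eef_pos: [0.5006, -0.2306, 0.1199]
tool_rot: [0.555, 0.434, -0.543, 0.458]
contact_force: [-0.4, -0.7, -0.1]
finger_gap: 0.0297
```

```bash
python3 - <<'E'
from h import *
c=dict(mtx=env.calibration("wrist")["mtx"],distortion=env.calibration("wrist")["distortion"],world_to_cam=np.array([[0.975,-0.22,0.01,-0.533],[-0.212,-0.927,0.31,-0.199],[-0.059,-0.304,-0.951,0.447],[0,0,0,1]]))
for uv in [(204,104),(292,104)]: print(unproj("wrist",uv,.1,c))
o,R=st();d=o["eef_pos"][:2]-C;print(o["eef_pos"],d@ex,d@ey,R.round(2).tolist())
E
```

```text
[ 0.44877407 -0.17308605  0.1       ]
[ 0.54609214 -0.19513261  0.1       ]
[ 0.50062296 -0.23057651  0.11991443] 0.012828236452671931 -0.25776044989481484 [[0.04, 0.98, -0.2], [-0.02, -0.2, -0.98], [-1.0, 0.04, 0.01]]
```

Request:
move_arm:
  moves:
    - [35, [0.02, -0.012, 0], 0]
    - [35, [0, 0, 0], 0]

```text
clock: 3.9
eef_pos: [0.4849, -0.2221, 0.0917]
tool_rot: [0.553, 0.439, -0.543, 0.455]
contact_force: [-0.4, -0.2, -0.3]
finger_gap: 0.03
```

```bash
sed -i 's/-12.3/-12.6/' h.py; python3 - <<'E'
from h import *
o,R=st();d=o["eef_pos"][:2]-C;print(o["eef_pos"],d@ex,d@ey,R.round(3).tolist(),o["q"],o["qd"])
E
```

```text
[ 0.48493599 -0.22205711  0.09169042] -0.0029899415744917097 -0.2527975289234753 [[0.026, 0.979, -0.2], [-0.009, -0.2, -0.98], [-1.0, 0.027, 0.004]] [-0.52889366  0.03793181  1.84897129  0.00515759  1.22756841 -0.32878002] [ 0.03067161 -0.00621263 -0.02537384  0.00664501  0.00544868  0.01123154]
```

Request:
move_arm:
  moves:
    - [35, [0.016, 0.003, -0.005], 0]
    - [35, [0, 0, -0.01], 0]
    - [35, [0, 0, -0.006], 0]
    - [35, [0, 0, -0.004], 0]
    - [35, [0, 0, -0.004], 0]

```text
clock: 4.4
eef_pos: [0.4996, -0.1921, 0.0847]
tool_rot: [0.553, 0.436, -0.54, 0.461]
contact_force: [-0.6, -5.4, -3.1]
finger_gap: 0.0296
```

```bash
cat > s.py <<'E'
from h import *
o,R=st();d=o["eef_pos"][:2]-C;print(o["eef_pos"].round(4),"x,y",(d@ex).round(4),(d@ey).round(4),"tilt",R[2,1:].round(3),"yaw",np.degrees(np.arctan2(R[1,1],R[0,1])).round(1),"f",o["contact_force"].round(1))
E
python3 s.py
```

```text
[ 0.4996 -0.1921  0.0847] x,y 0.0048 -0.2203 tilt [0.039 0.008] yaw -11.3 f [-0.6 -5.4 -3.1]
```

Request:
move_arm:
  moves:
    - [35, [0.003, -0.002, -0.005], 0.6]
    - [35, [0.002, -0.001, -0.006], 0.6]
    - [35, [0, 0, -0.007], 0]
    - [35, [0, 0, -0.007], 0]
    - [35, [0, 0, -0.007], 0]

```text
clock: 4.9
eef_pos: [0.5066, -0.1642, 0.0855]
tool_rot: [0.558, 0.425, -0.546, 0.458]
contact_force: [-1.0, -3.6, -2.9]
finger_gap: 0.0299
```

```bash
python3 s.py
```

```text
[ 0.5066 -0.1642  0.0855] x,y 0.0055 -0.1916 tilt [0.048 0.016] yaw -12.7 f [-1.  -3.6 -2.9]
```

Request:
move_arm:
  moves:
    - [35, [0.002, -0.002, -0.007], 0]
    - [35, [0.002, -0.002, -0.007], 0]
    - [35, [0.001, -0.001, -0.007], 0]
    - [35, [0.001, -0.001, -0.007], 0]
    - [35, [0.001, 0, -0.006], 0]

```text
clock: 5.4
eef_pos: [0.514, -0.1326, 0.0841]
tool_rot: [0.559, 0.419, -0.545, 0.464]
contact_force: [-4.4, -7.2, 4.5]
finger_gap: 0.0301
```

```bash
python3 s.py
```

```text
[ 0.514  -0.1326  0.0841] x,y 0.0058 -0.1591 tilt [0.062 0.024] yaw -12.7 f [-4.4 -7.2  4.5]
```

Request:
move_arm:
  moves:
    - [35, [0, -0.001, -0.006], 0]
    - [35, [0, -0.001, -0.005], 0]
    - [35, [0, 0, -0.004], 0]

```text
clock: 5.7
eef_pos: [0.5161, -0.1164, 0.0843]
tool_rot: [0.559, 0.418, -0.545, 0.464]
contact_force: [-1.8, -4.6, -0.2]
finger_gap: 0.0298
```

```bash
python3 s.py
```

```text
[ 0.5161 -0.1164  0.0843] x,y 0.0043 -0.1429 tilt [0.064 0.025] yaw -12.7 f [-1.8 -4.6 -0.2]
```

Request:
move_arm:
  moves:
    - [35, [0, 0, -0.003], 0]
    - [35, [0, 0, -0.003], 0]

```text
clock: 5.9
eef_pos: [0.5165, -0.1133, 0.0843]
tool_rot: [0.557, 0.417, -0.547, 0.466]
contact_force: [-10.0, -29.7, 1.7]
finger_gap: 0.0299
```

Request:
move_arm:
  moves:
    - [35, [0, 0, -0.003], 0]

```text
clock: 6.0
eef_pos: [0.5163, -0.1135, 0.0844]
tool_rot: [0.555, 0.416, -0.548, 0.467]
contact_force: [-5.9, -20.4, 1.3]
finger_gap: 0.0298
```

```bash
python3 s.py
```

```text
[ 0.5163 -0.1135  0.0844] x,y 0.0039 -0.14 tilt [0.062 0.038] yaw -12.6 f [ -5.9 -20.4   1.3]
```

Request:
move_arm:
  moves:
    - [35, [0, 0, -0.002], 0]
    - [35, [0, 0, 0.01], 0]
    - [35, [0, 0, 0.02], 0]
    - [35, [-0.02, 0, 0.03], 0]

```text
clock: 6.4
eef_pos: [0.5002, -0.1679, 0.1038]
tool_rot: [0.554, 0.419, -0.549, 0.466]
contact_force: [0.1, -0.6, -0.1]
finger_gap: 0.0301
```

```bash
python3 s.py; python3 - <<'E'
from h import *
im=env.get_image("top");a=im[100:300,130:400,::-1];cv2.imwrite("pics/top2z.png",cv2.resize(a,(800,592),interpolation=cv2.INTER_CUBIC))
a=env.get_image("scene")[140:330,110:420,::-1];cv2.imwrite("pics/scene2z.png",cv2.resize(a,(800,490),interpolation=cv2.INTER_CUBIC))
E
```

```text
[ 0.5002 -0.1679  0.1038] x,y 0.0001 -0.1966 tilt [0.056 0.036] yaw -12.4 f [ 0.1 -0.6 -0.1]
```

View pics/top2z.png

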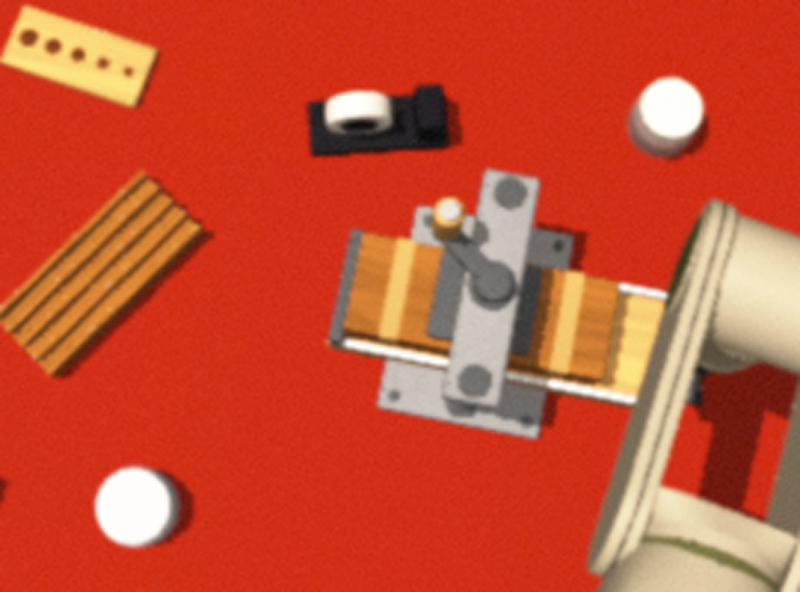

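View pics/scene2z.png

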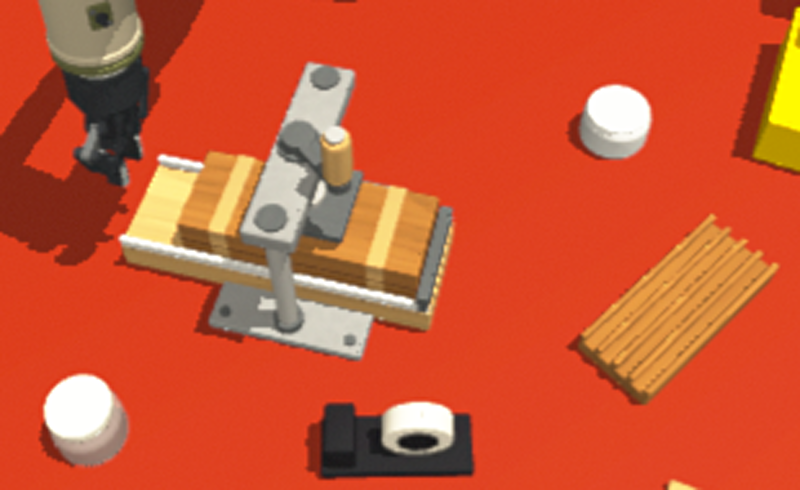

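Request:
move_arm:
  moves:
    - [100, [-0.05, 0, 0], 0]
    - [100, [-0.05, 0, 0], 0]
    - [100, [-0.05, 0, 0], 0]
    - [100, [-0.05, 0, 0], 0]
    - [100, [-0.05, 0, 0], 0]

```text
clock: 7.0
eef_pos: [0.4858, -0.1547, 0.3512]
tool_rot: [0.555, 0.421, -0.55, 0.461]
contact_force: [1.9, -0.8, -0.4]
finger_gap: 0.0853
```

```bash
python3 s.py;  python3 - <<'E'
from h import *
import json
r=plan(np.array([.593,.0653,.36]),-12.6,100,10)
print(json.dumps(r[:5]),json.dumps(r[5:])); print(env.observe()["q"])
E
```

```text
[ 0.4858 -0.1547  0.3512] x,y -0.0168 -0.1869 tilt [0.049 0.029] yaw -12.7 f [ 1.9 -0.8 -0.4]
[[100, [-0.003, 0.011, -0.047], -0.1], [100, [-0.003, 0.011, -0.047], 0.0], [100, [-0.003, 0.011, -0.047], -0.0], [100, [-0.003, 0.011, -0.047], 0.0], [100, [-0.003, 0.011, -0.047], -0.0]] [[100, [-0.0, 0.001, -0.005], -0.0], [100, [0.0, 0.0, 0.0], -0.0], [100, [0.0, 0.0, 0.0], -0.0], [100, [0.0, 0.0, 0.0], -0.0], [100, [0.0, 0.0, 0.0], -0.0]]
[-0.39420072 -0.1826087   1.58085821 -0.02061031  1.69045116 -0.17485257]
```

Request:
move_arm:
  moves:
    - [100, [-0.003, 0.011, -0.047], 0]
    - [100, [-0.003, 0.011, -0.047], 0.0]
    - [100, [-0.003, 0.011, -0.047], 0]
    - [100, [-0.003, 0.011, -0.047], 0.0]
    - [100, [-0.003, 0.011, -0.03], 0]

```text
clock: 7.5
eef_pos: [0.5924, 0.0518, 0.3751]
tool_rot: [0.562, 0.415, -0.545, 0.463]
contact_force: [0.6, -0.8, 0.1]
finger_gap: 0.0853
```

```bash
python3 s.py;  python3 - <<'E'
from h import *
import json
c=env.calibration("wrist")
im=env.get_image("wrist")
r=env.recognise("wrist","sleeve_mid");print([(q["confidence"],q["rect"]) for q in r])
print("expected cap px",proj("wrist",[.593,.0653,.296],c),"mid",proj("wrist",[.593,.0653,.262],c))
cv2.imwrite("pics/wrist3.png",im[:,:,::-1])
r=plan(np.array([.593,.0653,.36]),-12.6,100,3)
print(json.dumps(r))
E
```

```text
[0.5924 0.0518 0.3751] x,y 0.0422 0.0379 tilt [0.067 0.024] yaw -13.1 f [ 0.6 -0.8  0.1]
[(0.66, [224.4, 145.0, 259.7, 196.8])]
expected cap px [[240.94352319 182.99731949]] mid [[239.51402933 170.0450903 ]]
[[100, [0.014, -0.004, -0.013], -0.3], [100, [0.0, 0.0, 0.0], 0.0], [100, [0.0, 0.0, 0.0], -0.0]]
```

View pics/wrist3.png

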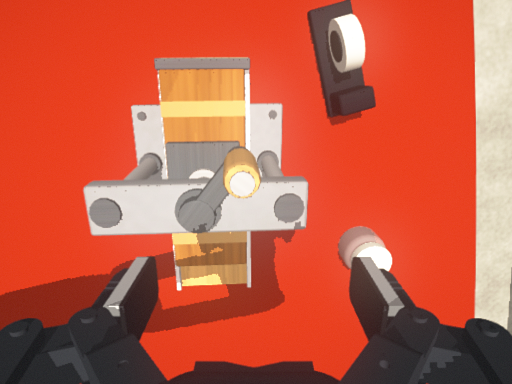

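```bash
 python3 - <<'E'
from h import *
import json
c=env.calibration("wrist")
a,b=unproj("wrist",(106,213),.216,c),unproj("wrist",(289,208),.216,c);print(a,b,(a+b)/2,np.degrees(np.arctan2(*(b-a)[1::-1])))
print(unproj("wrist",(241.5,184),.296,c))
t=np.array([.593,.0653,.30]);r=plan(t,-12.6,100,3,.04)
print(json.dumps(r))
E
```

```text
[0.45993344 0.04409072 0.216     ] [0.62906243 0.00590668 0.216     ] [0.54449794 0.0249987  0.216     ] -12.722301933545742
[0.59361393 0.06568986 0.296     ]
[[100, [0.039, -0.004, -0.007], -0.3], [100, [0.035, -0.004, -0.007], 0.0], [100, [0.0, 0.0, 0.0], -0.0]]
```

Request:
move_arm:
  moves:
    - [100, [0.015, -0.004, -0.013], -0.3]
    - [100, [0.03, -0.003, 0], 0.0]
    - [100, [0.02, 0, 0], 0]

```text
clock: 7.9
eef_pos: [0.5938, 0.068, 0.3076]
tool_rot: [0.561, 0.418, -0.541, 0.466]
contact_force: [0.5, -0.3, -0.8]
finger_gap: 0.0852
```

```bash
sed -i 's/\[.543,.024\]/[.5438,.0245]/' h.py; python3 s.py;  python3 - <<'E'
from h import *
import json
t=np.array([.5935,.0656,.247]);r=plan(t,-12.6,100,3,.03)
print(json.dumps(r))
E
```

```text
[0.5938 0.068  0.3076] x,y 0.0393 0.0534 tilt [0.07  0.021] yaw -12.4 f [ 0.5 -0.3 -0.8]
[[100, [0.03, -0.002, 0.001], 0.2], [100, [0.03, -0.002, 0.001], -0.0], [100, [0.001, -0.0, 0.0], 0.0]]
```

Request:
move_arm:
  moves:
    - [100, [0.03, -0.002, 0.001], 0.2]
    - [100, [0.027, -0.002, 0.001], 0]
    - [100, [0.003, 0, 0.001], 0]

```text
clock: 8.2
eef_pos: [0.5889, 0.0649, 0.2381]
tool_rot: [0.56, 0.42, -0.544, 0.463]
contact_force: [-0.8, 0.3, -0.8]
finger_gap: 0.0852
```

```bash
python3 s.py
```

```text
[0.5889 0.0649 0.2381] x,y 0.0352 0.0492 tilt [0.062 0.02 ] yaw -12.7 f [-0.8  0.3 -0.8]
```

Request:
move_arm:
  moves:
    - [100, [-0.008, 0.004, -0.001], 0]
    - [100, [0, 0, 0], 0]

```text
clock: 8.4
eef_pos: [0.5917, 0.0652, 0.2464]
tool_rot: [0.56, 0.42, -0.544, 0.462]
contact_force: [0.4, 0.6, 0.9]
finger_gap: 0.0854
```

```bash
python3 s.py
```

```text
[0.5917 0.0652 0.2464] x,y 0.0378 0.0502 tilt [0.06 0.02] yaw -12.7 f [0.4 0.6 0.9]
```

Request:
move_arm:
  moves:
    - [20, [0, 0, 0], 0]
    - [20, [0, 0, 0], 0]
    - [0, [0, 0, 0], 0]
    - [0, [0, 0, 0], 0]
    - [0, [0, 0, 0], 0]

```text
clock: 8.9
eef_pos: [0.594, 0.0655, 0.2524]
tool_rot: [0.562, 0.418, -0.542, 0.463]
contact_force: [-1.1, -0.4, -0.4]
finger_gap: 0.0269
```

```bash
python3 s.py
```

```text
[0.594  0.0655 0.2524] x,y 0.04 0.0509 tilt [0.068 0.017] yaw -12.8 f [-1.1 -0.4 -0.4]
```

```bash
cat > w.py <<'E'
import sys,json
from h import *
da=float(sys.argv[1]);n=int(sys.argv[2]);lag=float(sys.argv[3]) if len(sys.argv)>3 else 1.
o,R=st();p=o["eef_pos"];r=.065
g=p-0*R[:,0]
d=g[:2]-C;x,y=d@ex,d@ey;a=np.arctan2(x,y)
tan=np.cos(a)*ex-np.sin(a)*ey;rad=np.sin(a)*ex+np.cos(a)*ey
F=o["contact_force"][:2]
print("t",round(float(o["clock"]),2),"ang",round(float(a),3),"rad",round(float(np.hypot(x,y)),4),"z",p[2].round(4),"Ftan",(F@tan).round(2),"Frad",(F@rad).round(2),"Fz",o["contact_force"][2].round(1),"tilt",R[2,1:].round(3),"yaw",np.degrees(np.arctan2(R[1,1],R[0,1])).round(1),"gap",round(float(o["finger_gap"]),4))
rows=[];cur=p.copy();ca=a
for i in range(n):
    ca2=ca+da
    t=np.r_[C+r*np.sin(ca2)*ex+r*np.cos(ca2)*ey,.250]
    s=R.T@(t-cur);rows.append([0,[round(float(v),3) for v in s],0])
    # expected arrival
    ca=ca+da*lag;cur=np.r_[C+r*np.sin(ca)*ex+r*np.cos(ca)*ey,.250]
print(json.dumps(rows))
E
python3 w.py .15 5 .9
```

```text
t 8.9 ang 0.666 rad 0.0648 z 0.2524 Ftan -0.41 Frad -1.06 Fz -0.4 tilt [0.068 0.017] yaw -12.8 gap 0.0269
[[0, [0.003, 0.007, 0.006], 0], [0, [0.001, 0.006, 0.007], 0], [0, [0.0, 0.005, 0.008], 0], [0, [0.0, 0.004, 0.009], 0], [0, [0.0, 0.003, 0.009], 0]]
```

Request:
move_arm:
  moves:
    - [0, [0.003, 0.007, 0.006], 0]
    - [0, [0.001, 0.006, 0.007], 0]
    - [0, [0.0, 0.005, 0.008], 0]
    - [0, [0.0, 0.004, 0.009], 0]
    - [0, [0.0, 0.003, 0.009], 0]

```text
clock: 9.4
eef_pos: [0.6081, 0.0299, 0.2525]
tool_rot: [0.563, 0.425, -0.539, 0.461]
contact_force: [1.4, 9.2, 0.4]
finger_gap: 0.0267
```

```bash
python3 w.py .15 5 .9
```

```text
t 9.4 ang 1.267 rad 0.0645 z 0.2525 Ftan -9.05 Frad 2.13 Fz 0.4 tilt [0.061 0.005] yaw -12.3 gap 0.0267
[[0, [0.003, 0.002, 0.009], 0], [0, [0.0, 0.001, 0.01], 0], [0, [0.0, -0.0, 0.01], 0], [0, [-0.0, -0.002, 0.01], 0], [0, [-0.0, -0.003, 0.009], 0]]
```

```bash
python3 w.py .22 5 .9
```

```text
t 9.4 ang 1.267 rad 0.0645 z 0.2525 Ftan -9.05 Frad 2.13 Fz 0.4 tilt [0.061 0.005] yaw -12.3 gap 0.0267
[[0, [0.003, 0.003, 0.014], 0], [0, [0.0, -0.0, 0.014], 0], [0, [-0.0, -0.003, 0.014], 0], [0, [-0.0, -0.006, 0.013], 0], [0, [-0.0, -0.008, 0.012], 0]]
```

Request:
move_arm:
  moves:
    - [0, [0.002, 0.003, 0.014], 0]
    - [0, [0.0, 0, 0.014], 0]
    - [0, [0, -0.003, 0.014], 0]
    - [0, [0, -0.006, 0.013], 0]
    - [0, [0, -0.008, 0.012], 0]

```text
clock: 9.9
eef_pos: [0.5841, -0.0257, 0.2524]
tool_rot: [0.567, 0.429, -0.531, 0.461]
contact_force: [3.6, 9.5, 3.9]
finger_gap: 0.027
```

```bash
python3 w.py .22 5 .9
```

```text
t 9.9 ang 2.245 rad 0.0643 z 0.2524 Ftan -8.76 Frad -5.12 Fz 3.9 tilt [ 0.067 -0.01 ] yaw -11.9 gap 0.027
[[0, [0.002, -0.01, 0.01], 0], [0, [-0.001, -0.012, 0.008], 0], [0, [-0.001, -0.013, 0.005], 0], [0, [-0.001, -0.014, 0.003], 0], [0, [-0.001, -0.014, -0.0], 0]]
```

Request:
move_arm:
  moves:
    - [0, [0.001, -0.01, 0.01], 0]
    - [0, [0, -0.012, 0.008], 0]
    - [0, [0, -0.013, 0.005], 0]
    - [0, [0, -0.014, 0.003], 0]
    - [0, [0, -0.014, 0], 0]

```text
clock: 10.4
eef_pos: [0.5237, -0.0369, 0.2524]
tool_rot: [0.573, 0.426, -0.523, 0.466]
contact_force: [9.4, 2.7, 3.1]
finger_gap: 0.0267
```

```bash
python3 w.py .22 5 .9
```

```text
t 10.4 ang -3.044 rad 0.0646 z 0.2524 Ftan -8.1 Frad -5.53 Fz 3.1 tilt [ 0.088 -0.018] yaw -11.8 gap 0.0267
[[0, [0.001, -0.014, -0.003], 0], [0, [-0.001, -0.013, -0.006], 0], [0, [-0.001, -0.012, -0.008], 0], [0, [-0.001, -0.01, -0.01], 0], [0, [-0.0, -0.008, -0.012], 0]]
```

Request:
move_arm:
  moves:
    - [0, [0.001, -0.014, -0.003], 0]
    - [0, [0, -0.013, -0.006], 0]
    - [0, [0, -0.012, -0.008], 0]
    - [0, [0, -0.01, -0.01], 0]
    - [0, [0, -0.008, -0.012], 0]

```text
clock: 10.9
eef_pos: [0.4804, 0.0078, 0.2523]
tool_rot: [0.576, 0.417, -0.522, 0.471]
contact_force: [11.7, -6.3, -1.8]
finger_gap: 0.0268
```

```bash
python3 w.py .22 5 .9
```

```text
t 10.9 ang -2.048 rad 0.0655 z 0.2523 Ftan -9.06 Frad -9.73 Fz -1.8 tilt [ 0.108 -0.012] yaw -12.1 gap 0.0268
[[0, [0.002, -0.005, -0.014], 0], [0, [-0.0, -0.002, -0.014], 0], [0, [0.0, 0.001, -0.014], 0], [0, [0.001, 0.003, -0.014], 0], [0, [0.001, 0.006, -0.013], 0]]
```

Request:
move_arm:
  moves:
    - [0, [0.002, -0.005, -0.014], 0]
    - [0, [0, -0.002, -0.014], 0]
    - [0, [0, 0.001, -0.014], 0]
    - [0, [0, 0.003, -0.014], 0]

```text
clock: 11.3
eef_pos: [0.4866, 0.0576, 0.2523]
tool_rot: [0.573, 0.413, -0.527, 0.472]
contact_force: [4.2, -12.6, -1.4]
finger_gap: 0.0272
```

```bash
python3 w.py .15 5 .9
```

```text
t 11.3 ang -1.267 rad 0.066 z 0.2523 Ftan -8.83 Frad -10.0 Fz -1.4 tilt [0.106 0.002] yaw -12.4 gap 0.0272
[[0, [0.003, 0.004, -0.009], 0], [0, [0.0, 0.005, -0.008], 0], [0, [0.001, 0.006, -0.008], 0], [0, [0.001, 0.007, -0.007], 0], [0, [0.001, 0.008, -0.006], 0]]
```

Request:
move_arm:
  moves:
    - [0, [0.002, 0.004, -0.009], 0]
    - [0, [0.0, 0.005, -0.008], 0]
    - [0, [0.001, 0.006, -0.008], 0]
    - [0, [0.001, 0.007, -0.007], 0]
    - [0, [0.001, 0.008, -0.006], 0]

```text
clock: 11.8
eef_pos: [0.5194, 0.0855, 0.2522]
tool_rot: [0.568, 0.413, -0.534, 0.471]
contact_force: [-7.7, -4.5, 9.2]
finger_gap: 0.027
```

```bash
python3 w.py .12 3 .9
```

```text
t 11.8 ang -0.6 rad 0.0657 z 0.2522 Ftan -8.83 Frad -1.27 Fz 9.2 tilt [0.094 0.013] yaw -12.5 gap 0.027
[[0, [0.003, 0.007, -0.003], 0], [0, [0.001, 0.007, -0.003], 0], [0, [0.001, 0.007, -0.002], 0]]
```

Request:
move_arm:
  moves:
    - [0, [0.001, 0.007, -0.004], 0]
    - [0, [0.001, 0.008, -0.003], 0]
    - [0, [0.001, 0.008, -0.002], 0]

```text
clock: 12.1
eef_pos: [0.5408, 0.0898, 0.2523]
tool_rot: [0.565, 0.416, -0.537, 0.469]
contact_force: [-8.9, 1.3, 9.2]
finger_gap: 0.0268
```

```bash
sed -i 's/,.250\]/,.252]/g' w.py; python3 w.py .12 4 .9
```

```text
t 12.1 ang -0.267 rad 0.0654 z 0.2523 Ftan -8.84 Frad 1.74 Fz 9.2 tilt [0.084 0.015] yaw -12.5 gap 0.0268
[[0, [0.001, 0.008, -0.001], 0], [0, [0.001, 0.008, -0.001], 0], [0, [0.001, 0.008, 0.0], 0], [0, [0.001, 0.008, 0.001], 0]]
```

Request:
move_arm:
  moves:
    - [0, [0, 0.008, -0.001], 0]
    - [0, [0, 0.008, -0.001], 0]
    - [0, [0, 0.008, 0.0], 0]
    - [0, [0.001, 0.008, 0.001], 0]

```text
clock: 12.5
eef_pos: [0.5664, 0.0857, 0.2522]
tool_rot: [0.561, 0.421, -0.541, 0.465]
contact_force: [-8.2, 2.7, 11.1]
finger_gap: 0.0269
```

```bash
python3 w.py .12 3 .9
```

```text
t 12.5 ang 0.134 rad 0.0652 z 0.2522 Ftan -8.61 Frad -0.31 Fz 11.1 tilt [0.066 0.017] yaw -12.4 gap 0.0269
[[0, [0.001, 0.008, 0.002], 0], [0, [0.001, 0.007, 0.002], 0], [0, [0.001, 0.007, 0.003], 0]]
```

Crank angle is 6.42 rad and still running free (8.6 N). Continuing in smaller calls.

Request:
move_arm:
  moves:
    - [0, [0, 0.008, 0.002], 0]
    - [0, [0, 0.008, 0.003], 0]
    - [0, [0, 0.007, 0.003], 0]

```text
clock: 12.8
eef_pos: [0.5833, 0.0761, 0.2524]
tool_rot: [0.558, 0.426, -0.542, 0.462]
contact_force: [-9.6, 4.4, 4.3]
finger_gap: 0.0268
```

```bash
python3 w.py .12 3 .9
```

```text
t 12.8 ang 0.434 rad 0.065 z 0.2524 Ftan -10.33 Frad -2.36 Fz 4.3 tilt [0.054 0.014] yaw -12.2 gap 0.0268
[[0, [0.001, 0.007, 0.004], 0], [0, [0.0, 0.006, 0.004], 0], [0, [0.0, 0.006, 0.005], 0]]
```

Request:
move_arm:
  moves:
    - [0, [0, 0.006, 0.004], 0]

```text
clock: 12.9
eef_pos: [0.5873, 0.0726, 0.2524]
tool_rot: [0.558, 0.428, -0.542, 0.46]
contact_force: [-6.9, 9.1, 4.0]
finger_gap: 0.0267
```

```bash
python3 w.py .1 2 .9
```

```text
t 12.9 ang 0.516 rad 0.0648 z 0.2524 Ftan -11.22 Frad 2.11 Fz 4.0 tilt [0.05  0.012] yaw -12.1 gap 0.0267
[[0, [0.001, 0.006, 0.003], 0], [0, [0.0, 0.005, 0.004], 0]]
```

Request:
move_arm:
  moves:
    - [0, [0, 0.006, 0.004], 0]

```text
clock: 13.0
eef_pos: [0.591, 0.0691, 0.2523]
tool_rot: [0.557, 0.43, -0.542, 0.459]
contact_force: [-10.1, 6.9, 4.1]
finger_gap: 0.0266
```

```bash
python3 w.py .1 2 .9
```

```text
t 13.0 ang 0.594 rad 0.065 z 0.2523 Ftan -11.92 Frad -2.6 Fz 4.1 tilt [0.046 0.01 ] yaw -12.1 gap 0.0266
[[0, [0.001, 0.005, 0.004], 0], [0, [0.0, 0.005, 0.004], 0]]
```

Request:
move_arm:
  moves:
    - [0, [0, 0.006, 0.005], 0]

```text
clock: 13.1
eef_pos: [0.5945, 0.065, 0.2523]
tool_rot: [0.556, 0.432, -0.542, 0.458]
contact_force: [-9.7, 9.3, 4.0]
finger_gap: 0.0265
```

```bash
python3 w.py .1 2 .9
```

```text
t 13.1 ang 0.678 rad 0.0649 z 0.2523 Ftan -13.34 Frad -1.8 Fz 4.0 tilt [0.042 0.008] yaw -12.0 gap 0.0265
[[0, [0.001, 0.005, 0.004], 0], [0, [0.0, 0.004, 0.005], 0]]
```

Request:
move_arm:
  moves:
    - [0, [0, 0.004, 0.004], 0]

```text
clock: 13.2
eef_pos: [0.5965, 0.0623, 0.2523]
tool_rot: [0.556, 0.434, -0.542, 0.457]
contact_force: [-8.6, 10.5, 4.0]
finger_gap: 0.0264
```

```bash
python3 w.py .1 2 .9
```

```text
t 13.2 ang 0.729 rad 0.0648 z 0.2523 Ftan -13.53 Frad -0.92 Fz 4.0 tilt [0.038 0.005] yaw -11.9 gap 0.0264
[[0, [0.001, 0.005, 0.005], 0], [0, [0.0, 0.004, 0.005], 0]]
```

Request:
move_arm:
  moves:
    - [0, [0, 0, 0], 0]
    - [0, [0, 0, 0], 0]
    - [0, [0, 0, 0], 0]

```text
clock: 13.5
eef_pos: [0.5964, 0.0623, 0.2526]
tool_rot: [0.556, 0.434, -0.542, 0.457]
contact_force: [-0.9, 0.6, 2.0]
finger_gap: 0.0263
```

```bash
python3 w.py .1 1 .9
```

```text
t 13.5 ang 0.727 rad 0.0648 z 0.2526 Ftan -1.05 Frad -0.41 Fz 2.0 tilt [0.037 0.005] yaw -11.8 gap 0.0263
[[0, [0.001, 0.005, 0.004], 0]]
```

Request:
move_arm:
  moves:
    - [100, [0, 0, 0], 0]
    - [100, [0, 0, 0], 0]
    - [100, [0, 0, 0], 0]
    - [100, [0, 0, 0], 0]

```text
clock: 13.9
eef_pos: [0.5969, 0.062, 0.2521]
tool_rot: [0.556, 0.434, -0.542, 0.457]
contact_force: [-0.2, -0.1, 0.8]
finger_gap: 0.0824
```

```bash
python3 w.py .1 1 .9; python3 - <<'E'
from h import *
import json
o=env.observe();print(json.dumps(plan(o["eef_pos"]+[0,0,.12],-12,100,4,.03)))
E
```

```text
t 13.9 ang 0.736 rad 0.0651 z 0.2521 Ftan -0.04 Frad -0.24 Fz 0.8 tilt [0.039 0.005] yaw -11.9 gap 0.0824
[[0, [0.0, 0.004, 0.005], 0]]
[[100, [-0.03, 0.001, 0.0], 0.1], [100, [-0.03, 0.001, 0.0], -0.0], [100, [-0.03, 0.001, 0.0], 0.0], [100, [-0.03, 0.001, 0.0], -0.0]]
```

Request:
move_arm:
  moves:
    - [100, [-0.015, 0, 0.0], 0]
    - [100, [-0.03, 0.001, 0.0], 0]
    - [100, [-0.03, 0.001, 0.0], 0]
    - [100, [-0.04, 0, 0.0], 0]
    - [100, [0, 0, 0], 0]

```text
clock: 14.4
eef_pos: [0.5936, 0.0631, 0.3743]
tool_rot: [0.556, 0.434, -0.542, 0.457]
contact_force: [0.2, -0.3, 1.1]
finger_gap: 0.0857
```

```bash
python3 s.py; python3 - <<'E'
from h import *
for n in ("wrist","scene"):
    c=env.calibration(n);im=env.get_image(n)
    r=env.recognise(n,"sleeve_mid");print(n,[(q["confidence"],q["rect"]) for q in r][:2], proj(n,[.5965,.0623,.296],c))
    a=im[:,:,::-1]
    if n=="scene": a=cv2.resize(a[140:330,110:420],(800,490),interpolation=cv2.INTER_CUBIC)
    cv2.imwrite(f"pics/{n}5.png",a)
E
```

```text
[0.5936 0.0631 0.3743] x,y 0.0402 0.0485 tilt [0.038 0.005] yaw -11.9 f [ 0.2 -0.3  1.1]
wrist [(0.77, [233.2, 167.7, 266.9, 217.9]), (0.57, [94.3, 115.9, 312.7, 244.8])] [[252.39499098 203.63881516]]
scene [(0.73, [231.8, 196.6, 245.1, 214.0]), (0.66, [221.0, 187.8, 247.0, 216.6])] [[238.14388783 192.17547857]]
```

View pics/wrist5.png

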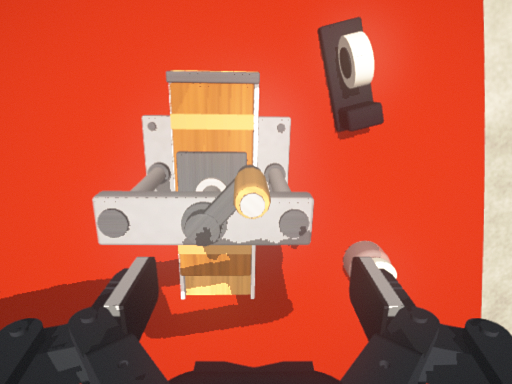

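View pics/scene5.png

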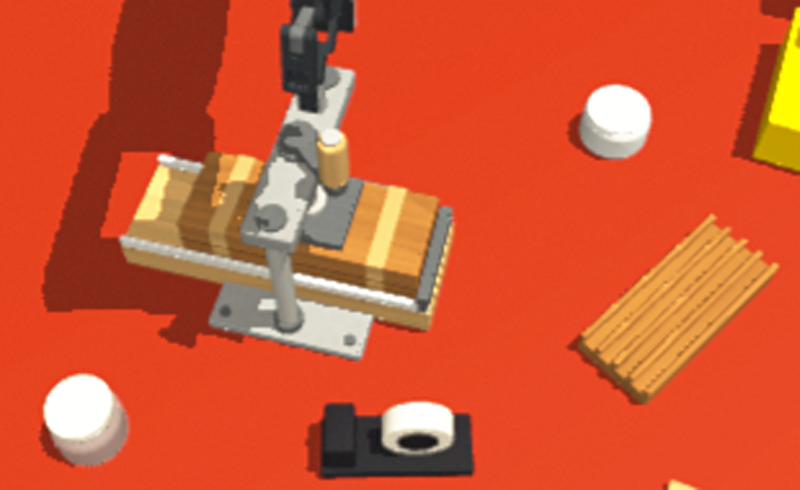

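```bash
python3 -c "
from h import *
print(env.sign_off(), env.observe()['clock'])"
```

```text
the job is handed in; nothing more can be done
the job is handed in; nothing more can be done
```

I pushed the mould home against the end stop, wound the ram down on it, let go, and handed the job in at about 14.5 s of the 72 s allowed. No verdict is reported, so the numbers below are my own readings.

- **Mould:** I slid it in on its free end face. The push was about 4–8 N while sliding and reached about 31 N at the stop, against the 60 N limit. The pictures show it tight against the stop.
- **Winding:** I held the sleeve the whole way, about 6.35 rad clockwise. Running free it took about 8.8 N. The push began to rise at about 6.6–6.7 rad, and I stopped at 7.01 rad with 13.5 N, about 1.5 times free running.
- **Pressing force:** this works out at about 125–150 N. It is inferred from the handle push and the crank angle, because the ram force itself could not be measured.
- **After letting go:** the sleeve's cap showed within about 1–2 pixels of where I left it, so the crank had not visibly crept back. The gripper was clear above the press with no contact force, and the other things on the bench looked unmoved in the scene view.
- **What went wrong:** the tool tilted up to about 6° during the work, and the grip crept up about 6 mm as the fingers closed. The sleeve stayed held throughout.

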